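# Seal the pop-up canisters

## Task

Seal the filled canisters by pressing the pop-up steel button on each lid fully down with a fingertip, lightly and in this order: first the tall round coffee canister, then the square sugar canister, then the low wide tea canister. Leave the small round canister's button up, and do not lift, shove or tip any canister or move the other things on the worktop.

Things in the scene. Friction and masses are not known exactly. Their poses are not given: they have to be found in the camera images.
- tall_canister: tall slim round canister, 84 mm diameter, the tallest of the four (coffee): white tin with a flat wooden lid, stands loose on the worktop; origin at the centre of its underside, z up; the lid's flat top is 165 mm above the origin. It holds less than 1.1 kg and slides or tips if pushed sideways.
- tall_top (a point): centre of the top face of the tall canister's steel button, the flat spot to press: a sprung cap 32 mm in diameter in the middle of the lid, 183 mm above the worktop when up. The cap gives 0.5 mm per newton (at most 7 mm) and springs back. The point moves with it: top 18 mm above the lid when up, 10 mm when sealed and let go.
- tall_button (a joint): travel in m of the plunger (steel collar, 40 mm diameter) under that cap: 0 = up (10 mm proud of the lid), 0.008 = fully down at its stop; starts between 0 and 0.001. It resists with 3 N and stays where it is left. A press first sinks the cap 1.5 mm, then moves the plunger; once it is home (cap top 9.5 mm down) the force rises by 2 N per mm.
- square_canister: square canister, 90 x 90 mm, the only square one (sugar): white tin with a flat wooden lid, stands loose on the worktop; origin at the centre of its underside, z up; the lid's flat top is 120 mm above the origin. It holds less than 1.1 kg and slides or tips if pushed sideways.
- square_top (a point): centre of the top face of the square canister's steel button, the flat spot to press: a sprung cap 32 mm in diameter in the middle of the lid, 138 mm above the worktop when up. The cap gives 0.5 mm per newton (at most 7 mm) and springs back. The point moves with it: top 18 mm above the lid when up, 10 mm when sealed and let go.
- square_button (a joint): travel in m of the plunger (steel collar, 40 mm diameter) under that cap: 0 = up (10 mm proud of the lid), 0.008 = fully down at its stop; starts between 0 and 0.001. It resists with 3 N and stays where it is left. A press first sinks the cap 1.5 mm, then moves the plunger; once it is home (cap top 9.5 mm down) the force rises by 2 N per mm.
- low_canister: low wide round canister, 120 mm diameter, the widest (tea): white tin with a flat wooden lid, stands loose on the worktop; origin at the centre of its underside, z up; the lid's flat top is 80 mm above the origin. It holds less than 1.1 kg and slides or tips if pushed sideways.
- low_top (a point): centre of the top face of the low canister's steel button, the flat spot to press: a sprung cap 32 mm in diameter in the middle of the lid, 98 mm above the worktop when up. The cap gives 0.5 mm per newton (at most 7 mm) and springs back. The point moves with it: top 18 mm above the lid when up, 10 mm when sealed and let go.
- low_button (a joint): travel in m of the plunger (steel collar, 40 mm diameter) under that cap: 0 = up (10 mm proud of the lid), 0.008 = fully down at its stop; starts between 0 and 0.001. It resists with 3 N and stays where it is left. A press first sinks the cap 1.5 mm, then moves the plunger; once it is home (cap top 9.5 mm down) the force rises by 2 N per mm.
- small_canister: small round canister, 72 mm diameter, the smallest and lowest (empty, to be left open): white tin with a flat wooden lid, stands loose on the worktop; origin at the centre of its underside, z up; the lid's flat top is 60 mm above the origin. It holds less than 1.1 kg and slides or tips if pushed sideways.
- small_top (a point): centre of the top face of the small canister's steel button, the flat spot to press: a sprung cap 32 mm in diameter in the middle of the lid, 78 mm above the worktop when up. The cap gives 0.5 mm per newton (at most 7 mm) and springs back. The point moves with it: top 18 mm above the lid when up, 10 mm when sealed and let go.
- small_button (a joint): travel in m of the plunger (steel collar, 40 mm diameter) under that cap: 0 = up (10 mm proud of the lid), 0.008 = fully down at its stop; starts between 0 and 0.001. It resists with 3 N and stays where it is left. A press first sinks the cap 1.5 mm, then moves the plunger; once it is home (cap top 9.5 mm down) the force rises by 2 N per mm.
- pepper_mill: bystander, loose, leave it alone: turned dark wooden pepper mill, 48 mm diameter, 108 mm tall; origin at the middle of its underside
- mug: bystander, loose, leave it alone: white mug, 78 mm diameter, 90 mm tall, handle on its +y side; origin at the middle of its underside
- jar: bystander, loose, leave it alone: closed glass jar with a steel cap, 68 mm diameter, 95 mm tall; origin at the middle of its underside
- egg_cup: bystander, loose, leave it alone: white egg cup, 48 mm diameter, 62 mm tall; origin at the middle of its underside
- dish: bystander, loose, leave it alone: shallow white dish, 120 mm diameter, 35 mm tall; origin at the middle of its underside
- spoon: bystander, loose, leave it alone: wooden spoon lying flat along its x axis, about 200 mm long, 20 mm tall; origin at the middle of its underside
Not all that is in view belongs to the job. What is shaped like the square_canister but purple is not meant.

How it is judged:
By the outcome, as a careful person would: the job done as asked, in the order asked, and still so for the second after the job is handed in, with the robot touching nothing.
It also fails if it takes over 56 s, if anything falls off the work surface, if the arm or the gripper's body presses on something with over 40 N, if the wrist force passes 120 N, or if a joint passes its speed limit or range.

## Robot

A 7-joint arm with a two-finger parallel gripper is mounted at the origin on the work surface. World frame = base frame: x ahead of the robot, y to its left, z up, the work surface at z = 0. Lengths are in mm, angles in rad, forces in N, time in s.
With the tool pointing down it reaches from about 425 to 875 mm from the base axis. Payload 4.7 kg.
Tool frame: the origin (TCP) lies on the centre line of the jaws, within the pads' length; the fingertips stand 8 mm ahead of it and the grasp point (between the pads) lies 11 mm behind it; z points along the fingers, y is the line along which they close (so a half turn about z gives the same grasp; the last joint's range is limited). The gripper opens to 87 mm and grips with 3 to 60 N. Pads are 19 mm wide; open, the fingers measure 117 mm over their backs; the gripper's body (75 mm by 190 mm) begins 51 mm behind the grasp point.
Start: joints at [-1.117, 0.321, -0.07, 1.45, 0.023, 1.371, -0.057], TCP at [276.771, 588.152, 230.587] pointing down, gripper open.
Joint ranges: [-2.86, 2.86], [-0.3, 2.09], [-1.38, 1.24], [0.06, 2.45], [-1.56, 4.7], [0.09, 2.05], [-2.69, 2.69]. Speed limits (rad/s): [2.57, 2.57, 3.14, 3.14, 3.14, 3.14, 3.14].

## Interface

Orientations are given as a unit quaternion [x, y, z, w].
In Python, from cell import get_state, get_image, sign_off, boxes_of, place_of gives the robot as it stands.
- The arm moves only by the tool drive_tool, never from a script. Its argument "moves" is a list of rows, each an object with "translation": the shift along the tool's x, y, z in mm, a list of three; "rot": the turn, a rotation vector about the tool's x, y, z in degrees, a list of three; "hand": the finger opening in mm, from 0 to 87. In form: [{"translation": [x, y, z], "rot": [ax, ay, az], "hand": hand}, ...]. A call has 1 to 12 rows; each row is the pose to reach, as a shift and turn from the pose commanded when the call began, along the tool's axes at that moment; what a row does not reach only later rows make up. A row lasts 1/10 s, in which the tool goes at most 50 mm and 8.59 degrees, less where a joint would pass 70% of its speed; a pose out of reach is approached as far as the arm can. A call with a gripper value outside its range is refused whole. The fingers move at their own pace and stop on an object; "squeeze" is the grip in N (left out, the last holds). Time passes only in rows, so rows that repeat a pose let the fingers close. It gives the time, the measured TCP pose, the force, the opening and the grip force at its end, in the units of the state.
- get_state(): the state, without advancing time (a new reading comes with each control period).
- get_image(name): name is "scene" or "top"; returns a dict with "image" (400x640x3 uint8, red, green, blue), "z_map" (400x640 float32, mm along the optical axis (not along the pixel's ray), 0 where there is no reading), "fx", "fy", "cx", "cy" (pixels), "distortion" ([k1, k2, p1, p2, k3] as OpenCV has them; the pictures are not rectified), "rvec" (rotation vector, rad) and "tvec" (3), from world to camera coordinates, as OpenCV has them. Camera axes: x right, y down, z forward; pixel columns grow to the right and rows downward; lengths in mm; the calibration is good to about 2 mm. A picture is of the moment at which its call begins.
- sign_off(): hands the job in; it is judged then, once.
Trained networks look in the newest picture that a camera, given by its name, has taken for a name from the list of things; names that differ only in an ending like _2 or _b are one class to them, and where a whole thing is asked for, a point or a joint stands for the part that bears it (a point fixed in the world has none). Each returns a list of dicts, best first, with "conf" (0 to 1); they miss things now and then, are a little off and sometimes report something else, mostly with a low value. They report only what shows in the picture. A call takes as long as a camera call. They do not tell look-alikes from the thing itself.
- boxes_of(camera, label): "point" ([column, row] in pixels, amid what is visible of it).
- place_of(camera, label): "point" ([column, row] in pixels: a listed point, or the origin of a listed thing).
The state is a dict: "clock": time; "qpos": joint angles; "joint_velocities": joint speeds; "joint_efforts": joint torques, N m; "tcp_pos": TCP position; "ee_rot": TCP orientation; "wrist_force": force on the tool from outside, world axes, zero at the start; "torque": the same for the moment, N m; "grip_width": opening from 0.0 (shut) to 1.0 (fully open); "grasp_force": force on a finger pad.
Only numpy, scipy, OpenCV 4.12 (cv2) and the standard library are available. Lean on these libraries where they do the work, as an engineer would, in place of code of your own. Each camera call takes 0.05 s, during which the arm holds its last target. There are 200 camera calls.

## Working session

There is one attempt and no reset: what is moved stays moved. The work goes in short steps, Python scripts to look and compute and a tool call to move; the robot and the scene stay as the last step left them, time stands still between calls to the robot, and variables do not carry over. Pictures are saved under pics/ and viewed, at most 10 in all, crops included, and the job is handed in when it is done.

Besides the shell and the picture viewer there is one more tool, called after "Call:" by a JSON object that holds its "method" and its "body", one argument or row to a line. drive_tool: Moves the arm, as the interface text tells. Its arguments: {"type":"object","properties":{"moves":{"type":"array"},"squeeze":{"type":"number"}},"required":["moves"]}

```bash
mkdir -p pics; cat > h.py <<'E'
import numpy as np, cv2
from cell import *
def cam(n):
    d=get_image(n); d['K']=np.array([[d['fx'],0,d['cx']],[0,d['fy'],d['cy']],[0,0,1.]]); d['R']=cv2.Rodrigues(np.array(d['rvec'],float))[0]; d['t']=np.array(d['tvec'],float).ravel(); d['D']=np.array(d['distortion'],float); return d
def ray(d,p):
    u=cv2.undistortPoints(np.array([[p]],float),d['K'],d['D'])[0,0]
    return -d['R'].T@d['t'], d['R'].T@np.array([u[0],u[1],1])
def onz(d,p,z):
    o,r=ray(d,p); return o+r*(z-o[2])/r[2]
def deep(d,p):
    c,r=int(round(p[0])),int(round(p[1])); w=d['z_map'][max(r-2,0):r+3,max(c-2,0):c+3]; w=w[w>0]
    if not len(w): return None
    o,q=ray(d,p); return o+q*np.median(w)
def tri(d1,p1,d2,p2):
    o1,r1=ray(d1,p1);o2,r2=ray(d2,p2)
    s=np.linalg.lstsq(np.c_[r1,-r2],o2-o1,rcond=None)[0]
    a=o1+r1*s[0];b=o2+r2*s[1]; return (a+b)/2,np.linalg.norm(a-b)
E
python3 - <<'E'
from h import *
np.set_printoptions(precision=1,suppress=True)
s=get_state();print(s['clock'],s['tcp_pos'],s['ee_rot'],s['wrist_force'],s['grip_width'])
D={}
for n in('scene','top'):
    D[n]=cam(n);cv2.imwrite(f'pics/{n}0.png',D[n]['image'][...,::-1])
    print(n,'cam at',-D[n]['R'].T@D[n]['t'])
H=dict(tall_top=183,square_top=138,low_top=98,small_top=78)
for l,h in H.items():
    for n in('scene','top'):
        for q in place_of(n,l)[:4]:
            print(l,n,np.array(q['point']),round(q['conf'],2),'z-known',onz(D[n],q['point'],h)[:2],'depth',deep(D[n],q['point']))
E
```

```text
0.0 [276.6 587.6 229.5] [ 0.2  1.  -0.  -0. ] [-0.3 -0.9  0.6] 0.9988458228569068
scene cam at [1361.3  -52.5  959.1]
top cam at [ 319.7   -1.2 1247.8]
tall_top scene [212.9 180.2] 0.47 z-known [ 592.8 -247.2] depth [ 590.8 -247.7  181. ]
tall_top top [432.7 206.8] 0.48 z-known [ 581.4 -238.2] depth [ 581.8 -238.5  181.3]
square_top scene [348.7 180.6] 0.58 z-known [585.9  79.8] depth [584.8  80.  136.8]
square_top scene [417.3 118.6] 0.39 z-known [364.3 307.3] depth [362.4 307.9 136.4]
square_top top [293.8 204. ] 0.66 z-known [566.1  79.5] depth [566.3  79.6 137. ]
square_top top [186.8 275.1] 0.64 z-known [375.9 304. ] depth [375.9 304.3 136.9]
square_top top [298.7 219. ] 0.37 z-known [531.3  64. ] depth [534.9  65.1 119.1]
low_top scene [282.2 169.6] 0.62 z-known [488.6 -85.6] depth [488.6 -85.6  98. ]
low_top top [358.7 247.3] 0.52 z-known [484.6 -84.6] depth [484.9 -84.8  96.2]
small_top top [220.1 220.4] 0.71 z-known [519.7 260.5] depth [519.9 260.9  76.5]
small_top top [225.7 223.8] 0.67 z-known [512.6 245.5] depth [515.1 248.7  63.1]
```

View pics/scene0.png

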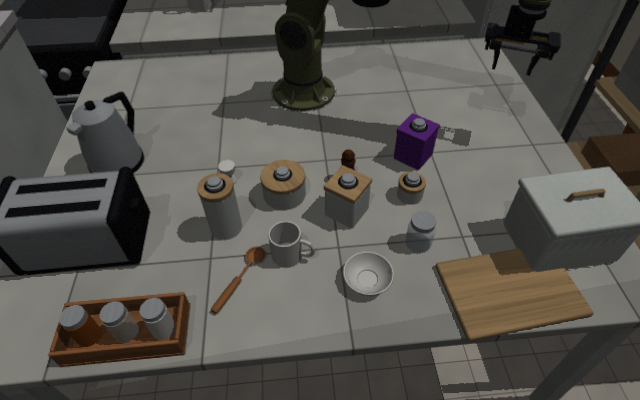

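View pics/top0.png

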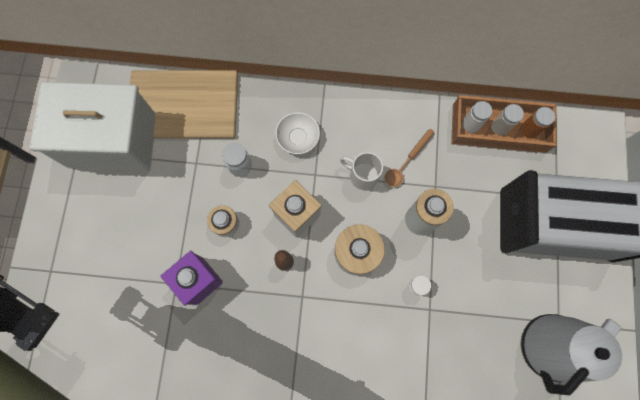

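The top view shows the tall canister's button at about (436,206), the square wood-lidded one at (294,204), the low one at (360,248) and the small one at (221,218). There are two square candidates: the white/wood one at (294,204) in top and (348,181) in scene, and the purple one at (187,275) in top and (418,124) in scene. The white tin with the wooden lid is meant, because purple is excluded. The mill at (284,260), egg cup at (421,286), mug at (367,168) and jar at (236,157) stand near. Next I refine the cap centres from the depth maps of both views.

```bash
python3 - <<'E'
from h import *
np.set_printoptions(precision=1,suppress=True)
G=dict(tall=(584,-242,183),square=(569,79,138),low=(486,-85,98),small=(518,258,78))
D={n:cam(n) for n in('scene','top')}
P={}
for n,d in D.items():
    rr,cc=np.mgrid[0:400,0:640]; 
    u=cv2.undistortPoints(np.c_[cc.ravel(),rr.ravel()].astype(float)[:,None],d['K'],d['D'])[:,0]
    z=d['z_map'].ravel(); p=(np.c_[u,np.ones(len(u))]*z[:,None]-d['t'])@d['R']; p[z<=0]=1e4
    for k,(x,y,h) in G.items():
        m=(np.hypot(p[:,0]-x,p[:,1]-y)<30)&(abs(p[:,2]-h)<5)
        q=p[m]; c=np.c_[cc.ravel(),rr.ravel()][m].mean(0)
        P[n,k]=c
        print(n,k,m.sum(),'pix',c,'mean',q.mean(0),'mid',(q[:,:2].min(0)+q[:,:2].max(0))/2,'ext',np.ptp(q[:,:2],axis=0),'med z',np.median(q[:,2]))
        m=(np.hypot(p[:,0]-x,p[:,1]-y)<75)&(abs(p[:,2]-h+18)<4); q=p[m]
        (cx,cy),wh,a=cv2.minAreaRect(q[:,:2].astype(np.float32)); print('   lid centre',np.array([cx,cy]),np.array(wh),a,'z',np.median(q[:,2]))
    # other heights near
for k in G: print(k,'tri',tri(D['scene'],P['scene',k],D['top'],P['top',k]))
im=D['top']['image'][...,::-1]; cv2.imwrite('pics/crop1.png',cv2.resize(im[170:310,150:350],None,fx=4,fy=4,interpolation=cv2.INTER_CUBIC))
for l in('pepper_mill','mug','egg_cup','jar'):
    for n in D:
        for q in place_of(n,l)[:1]: print(l,n,q['point'],onz(D[n],q['point'],0)[:2],round(q['conf'],2))
E
```

```text
scene tall 104 pix [213.6 181. ] mean [ 593.9 -245.9  181.2] mid [ 593.  -246.3] ext [33.4 31.2] med z 181.1614284580546
   lid centre [ 593.  -246.3] [84.5 84.5] 30.4573917388916 z 164.62359482234325
scene square 92 pix [348.2 177.9] mean [574.6  80.1 136.2] mid [574.6  80. ] ext [31.6 30.9] med z 136.13274717108627
   lid centre [573.8  79.7] [92.9 94.4] 50.643348693847656 z 119.37361489833542
scene low 81 pix [281.9 170.9] mean [492.1 -86.7  96.5] mid [491.6 -86.3] ext [31.4 27.1] med z 96.55794140089496
   lid centre [490.1 -86.4] [117.2 123.4] 87.01844787597656 z 79.40447810112934
scene small 80 pix [412.7 176.9] mean [532.5 263.1  76.3] mid [530.3 262.5] ext [31.8 30.9] med z 76.32145790453406
   lid centre [531.2 263.5] [70.9 73.3] 72.56591033935547 z 59.361553037442974
top tall 142 pix [436.7 204.5] mean [ 588.2 -247.2  181.3] mid [ 588.6 -247.2] ext [30.8 30.5] med z 181.13348754201036
   lid centre [ 588.3 -247.1] [83.8 83.1] 50.15027618408203 z 164.45027419970145
top square 127 pix [294.4 203.7] mean [567.5  78.2 136. ] mid [566.4  78.3] ext [31.3 30.5] med z 135.992376862
[... 431 characters left out ...]
] 70.67349243164062 z 59.365178142251224
tall tri (array([ 589.3, -247.7,  176.6]), np.float64(1.289286821128605))
square tri (array([568.9,  79.8, 130.2]), np.float64(2.3912240589058387))
low tri (array([485.5, -87.7,  90. ]), np.float64(1.522991028818343))
small tri (array([526.3, 264.4,  69.6]), np.float64(2.16718150785269))
pepper_mill scene [347.8, 175.9] [436.3 102. ] 0.61
pepper_mill top [284.7, 259.5] [447.8  96.5] 0.66
mug scene [287.5, 254.0] [694.3 -87.1] 0.79
mug top [366.2, 174.4] [698.  -95.8] 0.74
egg_cup scene [228.1, 177.9] [ 406.9 -249.1] 0.68
egg_cup top [413.9, 287.7] [ 409.4 -240.8] 0.7
jar scene [416.2, 246.6] [705.8 242. ] 0.89
jar top [242.6, 164.4] [692.2 240. ] 0.69
```

View pics/crop1.png

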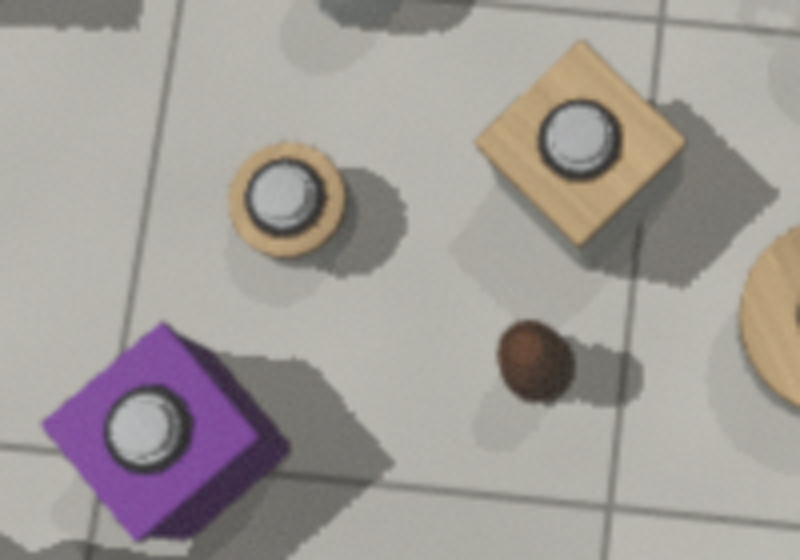

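The crop confirms it: the square canister with the wooden lid (crop ~580,140) is the target, and the one at (145,430) is purple. The two views agree to within about 5 mm, so I use their average.

```bash
cat > d.py <<'E'
from h import *
from scipy.spatial.transform import Rotation as Ro
import sys
np.set_printoptions(precision=1,suppress=True)
T=dict(tall=(590.6,-246.6,183),square=(571,79.2,138),low=(488,-87.2,98))
s=get_state();R=Ro.from_quat(s['ee_rot']);p=np.array(s['tcp_pos']);print(s['clock'],p,'F',np.array(s['wrist_force']),'axes',R.as_matrix().round(3).tolist(),s['grip_width'])
for k,(x,y,h) in T.items():
    print(k,'above tip +40:',R.inv().apply(np.array([x,y,h+8+40])-p))
E
python3 d.py
```

```text
1.0 [276.8 588.2 230.6] F [0.5 0.4 0.1] axes [[-0.905, 0.426, 0.0], [0.426, 0.905, 0.0], [-0.0, 0.0, -1.0]] 0.9991723231295784
tall above tip +40: [-639.4 -621.7   -0.5]
square above tip +40: [-482.9 -335.3   44.6]
low above tip +40: [-478.7 -521.2   84.5]
```

Call:
{"method": "drive_tool", "body": {
  "moves": [
    {"translation": [-35,-34,-10],"rot": [0,0,0],"hand": 0},
    {"translation": [-69,-68,-10],"rot": [0,0,0],"hand": 0},
    {"translation": [-103,-101,-10],"rot": [0,0,0],"hand": 0},
    {"translation": [-137,-134,-10],"rot": [0,0,0],"hand": 0},
    {"translation": [-171,-167,-10],"rot": [0,0,0],"hand": 0},
    {"translation": [-205,-200,-10],"rot": [0,0,0],"hand": 0},
    {"translation": [-239,-233,-10],"rot": [0,0,0],"hand": 0},
    {"translation": [-273,-266,-10],"rot": [0,0,0],"hand": 0},
    {"translation": [-307,-299,-10],"rot": [0,0,0],"hand": 0},
    {"translation": [-341,-332,-10],"rot": [0,0,0],"hand": 0},
    {"translation": [-370,-360,-10],"rot": [0,0,0],"hand": 0},
    {"translation": [-390,-380,-10],"rot": [0,0,0],"hand": 0}
  ]
}}

```text
clock: 2.2
tcp_pos: [468.7, 74.9, 241.0]
ee_rot: [0.22, 0.976, 0.0, 0.001]
wrist_force: [-0.3, -0.3, -0.3]
grip_width: 0.032
grasp_force: 0.0
```

```bash
python3 d.py
```

```text
2.2 [468.7  74.9 241. ] F [-0.3 -0.3 -0.3] axes [[-0.903, 0.429, 0.001], [0.429, 0.903, 0.0], [-0.001, 0.001, -1.0]] 0.03234908153349256
tall above tip +40: [-248.  -238.1   10.1]
square above tip +40: [-90.5  47.7  55.1]
low above tip +40: [ -86.9 -138.2   95. ]
```

Call:
{"method": "drive_tool", "body": {
  "moves": [
    {"translation": [-25,-24,0],"rot": [0,0,0],"hand": 0},
    {"translation": [-58,-56,0],"rot": [0,0,0],"hand": 0},
    {"translation": [-92,-89,0],"rot": [0,0,0],"hand": 0},
    {"translation": [-126,-122,0],"rot": [0,0,0],"hand": 0},
    {"translation": [-160,-155,0],"rot": [0,0,0],"hand": 0},
    {"translation": [-194,-188,0],"rot": [0,0,0],"hand": 0},
    {"translation": [-222,-215,0],"rot": [0,0,0],"hand": 0},
    {"translation": [-240,-233,0],"rot": [0,0,0],"hand": 0},
    {"translation": [-249,-242,5],"rot": [0,0,0],"hand": 0},
    {"translation": [-249,-242,10],"rot": [0,0,0],"hand": 0},
    {"translation": [-249,-242,10],"rot": [0,0,0],"hand": 0},
    {"translation": [-249,-242,10],"rot": [0,0,0],"hand": 0}
  ]
}}

```text
clock: 3.4
tcp_pos: [590.3, -244.4, 230.3]
ee_rot: [0.217, 0.976, 0.001, -0.0]
wrist_force: [0.1, -0.1, -0.5]
grip_width: 0.003
grasp_force: 0.0
```

```bash
python3 d.py; python3 - <<'E'
from h import *
a=cam('scene')['image'][110:250,130:300];b=cam('top')['image'][140:280,360:530]
cv2.imwrite('pics/over1.png',cv2.resize(np.hstack([a,b])[...,::-1],None,fx=2.3,fy=2.3,interpolation=cv2.INTER_CUBIC))
E
```

```text
3.4 [ 590.3 -244.4  230.3] F [ 0.1 -0.1 -0.5] axes [[-0.906, 0.423, -0.0], [0.423, 0.906, 0.002], [0.001, 0.002, -1.0]] 0.002546218155489049
tall above tip +40: [-1.3 -1.9 -0.7]
square above tip +40: [154.4 284.9  44.9]
low above tip +40: [159.1  99.   84.6]
```

View pics/over1.png

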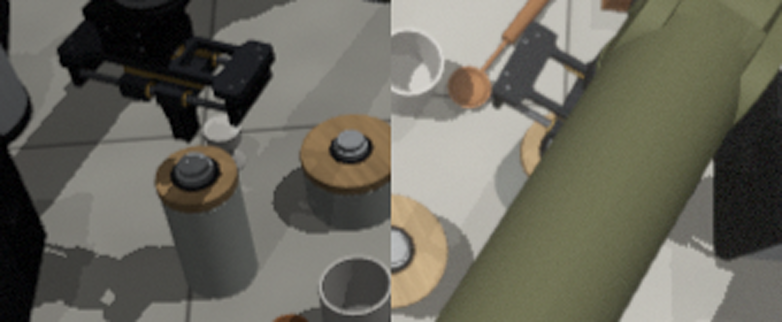

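The scene crop shows the closed fingertips at about (187,136), just above the tall canister's button at (195,165). I check the alignment by projecting the tip position.

```bash
python3 - <<'E'
from h import *
d=cam('scene')
f=lambda p:cv2.projectPoints(np.array([p],float),np.array(d['rvec'],float),d['t'],d['K'],d['D'])[0].ravel()
for p in([590,-245,222.5],[590,-245,262],[590.6,-246.6,183],[594,-246,183]): print(p,f(p))
# finger pixels: depth between
rr,cc=np.mgrid[150:185,195:230]
u=cv2.undistortPoints(np.c_[cc.ravel(),rr.ravel()].astype(float)[:,None],d['K'],d['D'])[:,0]
z=d['z_map'][150:185,195:230].ravel();p=(np.c_[u,np.ones(len(u))]*z[:,None]-d['t'])@d['R']
q=p[(p[:,2]>219)&(p[:,2]<255)&(abs(p[:,0]-590)<60)&(abs(p[:,1]+245)<40)]
np.set_printoptions(precision=1,suppress=True)
print(len(q),q.min(0),q.max(0),np.median(q,axis=0))
E
```

```text
[590, -245, 222.5] [210.71420182 167.43446208]
[590, -245, 262] [207.34504144 154.90940917]
[590.6, -246.6, 183] [213.20361881 179.51751957]
[594, -246, 183] [213.36533124 180.52731252]
127 [ 586.2 -258.4  223.3] [ 609.  -229.8  254.9] [ 599.8 -241.7  239.5]
```

Call:
{"method": "drive_tool", "body": {
  "moves": [
    {"translation": [-1,-1,12],"rot": [0,0,0],"hand": 0},
    {"translation": [-1,-1,24],"rot": [0,0,0],"hand": 0},
    {"translation": [-1,-1,32],"rot": [0,0,0],"hand": 0},
    {"translation": [-1,-1,36],"rot": [0,0,0],"hand": 0},
    {"translation": [-1,-1,39],"rot": [0,0,0],"hand": 0},
    {"translation": [-1,-1,41],"rot": [0,0,0],"hand": 0},
    {"translation": [-1,-1,43],"rot": [0,0,0],"hand": 0},
    {"translation": [-1,-1,45],"rot": [0,0,0],"hand": 0},
    {"translation": [-1,-1,47],"rot": [0,0,0],"hand": 0},
    {"translation": [-1,-1,49],"rot": [0,0,0],"hand": 0},
    {"translation": [-1,-1,50],"rot": [0,0,0],"hand": 0},
    {"translation": [-1,-1,50],"rot": [0,0,0],"hand": 0}
  ]
}}

```text
clock: 4.75
tcp_pos: [590.7, -248.1, 180.9]
ee_rot: [0.218, 0.976, 0.0, 0.0]
wrist_force: [-2.7, 1.0, 5.0]
grip_width: 0.006
grasp_force: 2.5
```

Call:
{"method": "drive_tool", "body": {
  "moves": [
    {"translation": [0,0,1],"rot": [0,0,0],"hand": 0},
    {"translation": [0,0,1.5],"rot": [0,0,0],"hand": 0},
    {"translation": [0,0,1.5],"rot": [0,0,0],"hand": 0},
    {"translation": [0,0,1.5],"rot": [0,0,0],"hand": 0}
  ]
}}

```text
clock: 5.15
tcp_pos: [590.8, -248.2, 180.0]
ee_rot: [0.218, 0.976, 0.0, 0.0]
wrist_force: [-2.6, 0.7, 6.6]
grip_width: 0.006
grasp_force: 3.4
```

Call:
{"method": "drive_tool", "body": {
  "moves": [
    {"translation": [0,0,-4],"rot": [0,0,0],"hand": 0},
    {"translation": [0,0,-12],"rot": [0,0,0],"hand": 0},
    {"translation": [0,0,-30],"rot": [0,0,0],"hand": 0},
    {"translation": [0,0,-50],"rot": [0,0,0],"hand": 0},
    {"translation": [10,18,-52],"rot": [0,0,0],"hand": 0},
    {"translation": [29,54,-52],"rot": [0,0,0],"hand": 0},
    {"translation": [53,98,-52],"rot": [0,0,0],"hand": 0},
    {"translation": [77,142,-52],"rot": [0,0,0],"hand": 0},
    {"translation": [101,186,-52],"rot": [0,0,0],"hand": 0},
    {"translation": [125,230,-52],"rot": [0,0,0],"hand": 0},
    {"translation": [144,266,-52],"rot": [0,0,0],"hand": 0},
    {"translation": [155,286,-48],"rot": [0,0,0],"hand": 0}
  ]
}}

```text
clock: 6.35
tcp_pos: [572.2, 82.2, 227.6]
ee_rot: [0.215, 0.977, 0.001, 0.001]
wrist_force: [-0.1, 1.2, -0.3]
grip_width: 0.003
grasp_force: 0.0
```

Call:
{"method": "drive_tool", "body": {
  "moves": [
    {"translation": [0,0,6],"rot": [0,0,0],"hand": 0},
    {"translation": [0,0,22],"rot": [0,0,0],"hand": 0},
    {"translation": [0,0,34],"rot": [0,0,0],"hand": 0},
    {"translation": [0,0,40],"rot": [0,0,0],"hand": 0},
    {"translation": [0,0,40],"rot": [0,0,0],"hand": 0},
    {"translation": [0,0,40],"rot": [0,0,0],"hand": 0}
  ]
}}

```text
clock: 6.95
tcp_pos: [572.5, 76.1, 187.4]
ee_rot: [0.219, 0.976, 0.0, 0.0]
wrist_force: [0.5, 0.0, 0.7]
grip_width: 0.003
grasp_force: 0.0
```

```bash
python3 d.py; python3 - <<'E'
from h import *
d=cam('scene'); a=d['image'][90:250,180:450]
cv2.imwrite('pics/over2.png',cv2.resize(a[...,::-1],None,fx=2.9,fy=2.9,interpolation=cv2.INTER_CUBIC))
rr,cc=np.mgrid[0:400,0:640]
u=cv2.undistortPoints(np.c_[cc.ravel(),rr.ravel()].astype(float)[:,None],d['K'],d['D'])[:,0]
z=d['z_map'].ravel();p=(np.c_[u,np.ones(len(u))]*z[:,None]-d['t'])@d['R']
np.set_printoptions(precision=1,suppress=True)
for c,h in(((593,-246),173),((593,-246),165),((574,80),138)):
    q=p[(np.hypot(p[:,0]-c[0],p[:,1]-c[1])<(60 if h==165 else 25))&(abs(p[:,2]-h)<5)&(z>0)]
    print(c,h,len(q),q.mean(0),np.median(q[:,2]),(q.min(0)+q.max(0))/2)
E
```

```text
6.95 [572.5  76.1 187.4] F [0.5 0.  0.7] axes [[-0.904, 0.427, 0.0], [0.427, 0.904, -0.0], [-0.0, 0.0, -1.0]] 0.0028058265497246555
tall above tip +40: [-154.1 -284.1  -43.6]
square above tip +40: [2.6 2.2 1.4]
low above tip +40: [   6.7 -183.8   41.3]
(593, -246) 173 129 [ 595.3 -246.   173.2] 173.6710186651543 [ 593.4 -246.4  173. ]
(593, -246) 165 639 [ 598.4 -244.9  164.7] 164.7758884684948 [ 593.7 -245.8  164.9]
(574, 80) 138 94 [575.2  79.6 136.5] 136.5975314261833 [574.4  80.  136.4]
```

View pics/over2.png

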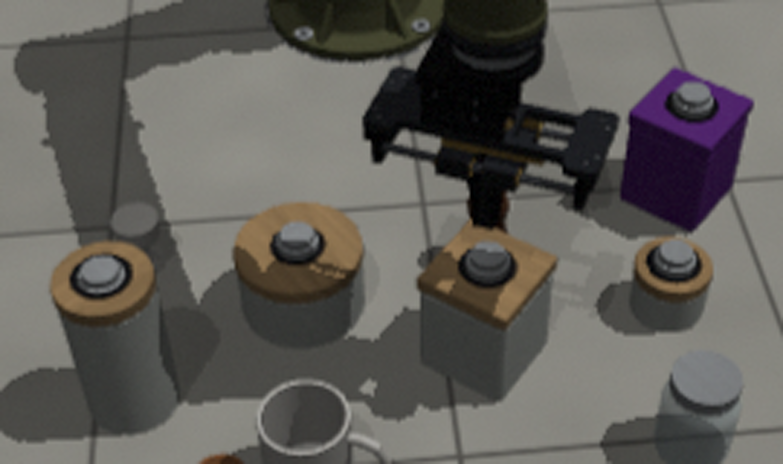

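The picture shows the tall button down, with its cap at 173–174 mm and the canister unmoved. The tip at (490,220) stands over the square button at (488,262). I press the square one next.

Call:
{"method": "drive_tool", "body": {
  "moves": [
    {"translation": [3,2,12],"rot": [0,0,0],"hand": 0},
    {"translation": [3,2,24],"rot": [0,0,0],"hand": 0},
    {"translation": [3,2,34],"rot": [0,0,0],"hand": 0},
    {"translation": [3,2,38],"rot": [0,0,0],"hand": 0},
    {"translation": [3,2,41],"rot": [0,0,0],"hand": 0},
    {"translation": [3,2,43],"rot": [0,0,0],"hand": 0},
    {"translation": [3,2,45],"rot": [0,0,0],"hand": 0},
    {"translation": [3,2,47],"rot": [0,0,0],"hand": 0},
    {"translation": [3,2,49],"rot": [0,0,0],"hand": 0},
    {"translation": [3,2,51],"rot": [0,0,0],"hand": 0},
    {"translation": [3,2,52],"rot": [0,0,0],"hand": 0},
    {"translation": [3,2,52],"rot": [0,0,0],"hand": 0}
  ]
}}

```text
clock: 8.2
tcp_pos: [570.5, 79.8, 135.5]
ee_rot: [0.218, 0.976, 0.0, 0.0]
wrist_force: [-3.1, -0.0, 6.4]
grip_width: 0.005
grasp_force: 2.8
```

Call:
{"method": "drive_tool", "body": {
  "moves": [
    {"translation": [0,0,1],"rot": [0,0,0],"hand": 0},
    {"translation": [0,0,1.5],"rot": [0,0,0],"hand": 0},
    {"translation": [0,0,1.5],"rot": [0,0,0],"hand": 0},
    {"translation": [0,0,1.5],"rot": [0,0,0],"hand": 0}
  ]
}}

```text
clock: 8.6
tcp_pos: [570.5, 79.8, 134.5]
ee_rot: [0.218, 0.976, 0.0, 0.0]
wrist_force: [-3.6, 0.5, 7.8]
grip_width: 0.004
grasp_force: 3.8
```

Call:
{"method": "drive_tool", "body": {
  "moves": [
    {"translation": [0,0,-4],"rot": [0,0,0],"hand": 0},
    {"translation": [0,0,-12],"rot": [0,0,0],"hand": 0},
    {"translation": [0,0,-30],"rot": [0,0,0],"hand": 0},
    {"translation": [0,0,-50],"rot": [0,0,0],"hand": 0},
    {"translation": [0,-20,-55],"rot": [0,0,0],"hand": 0},
    {"translation": [2,-60,-55],"rot": [0,0,0],"hand": 0},
    {"translation": [3,-105,-55],"rot": [0,0,0],"hand": 0},
    {"translation": [4,-150,-50],"rot": [0,0,0],"hand": 0},
    {"translation": [4,-178,-35],"rot": [0,0,0],"hand": 0},
    {"translation": [4,-187,-20],"rot": [0,0,0],"hand": 0},
    {"translation": [4,-187,-12],"rot": [0,0,0],"hand": 0},
    {"translation": [4,-187,-12],"rot": [0,0,0],"hand": 0}
  ]
}}

```text
clock: 9.8
tcp_pos: [485.8, -87.7, 144.2]
ee_rot: [0.218, 0.976, -0.0, -0.001]
wrist_force: [0.1, 0.8, 0.4]
grip_width: 0.004
grasp_force: 0.0
```

```bash
python3 d.py; python3 - <<'E'
from h import *
d=cam('scene'); a=d['image'][90:250,180:450]
cv2.imwrite('pics/over3.png',cv2.resize(a[...,::-1],None,fx=2.9,fy=2.9,interpolation=cv2.INTER_CUBIC))
rr,cc=np.mgrid[0:400,0:640]
u=cv2.undistortPoints(np.c_[cc.ravel(),rr.ravel()].astype(float)[:,None],d['K'],d['D'])[:,0]
z=d['z_map'].ravel();p=(np.c_[u,np.ones(len(u))]*z[:,None]-d['t'])@d['R']
np.set_printoptions(precision=1,suppress=True)
for c,h in(((593,-246),173),((574,80),128),((492,-86),98)):
    q=p[(np.hypot(p[:,0]-c[0],p[:,1]-c[1])<25)&(abs(p[:,2]-h)<5)&(z>0)]
    print(c,h,len(q),q.mean(0),np.median(q[:,2]),(q.min(0)+q.max(0))/2)
E
```

```text
9.8 [485.8 -87.7 144.2] F [0.1 0.8 0.4] axes [[-0.905, 0.426, -0.002], [0.426, 0.905, 0.0], [0.002, -0.001, -1.0]] 0.003917113355314522
tall above tip +40: [-162.4  -99.1  -87.1]
square above tip +40: [ -5.9 187.3 -41.9]
low above tip +40: [-1.8  1.4 -1.8]
(593, -246) 173 125 [ 596.1 -245.8  173.2] 173.40989097053023 [ 594.1 -246.   172.7]
(574, 80) 128 116 [576.2  79.9 128.2] 128.7256650693065 [574.6  81.4 128. ]
(492, -86) 98 79 [491.4 -86.4  96.4] 96.38788937109781 [490.5 -86.3  96.5]
```

View pics/over3.png

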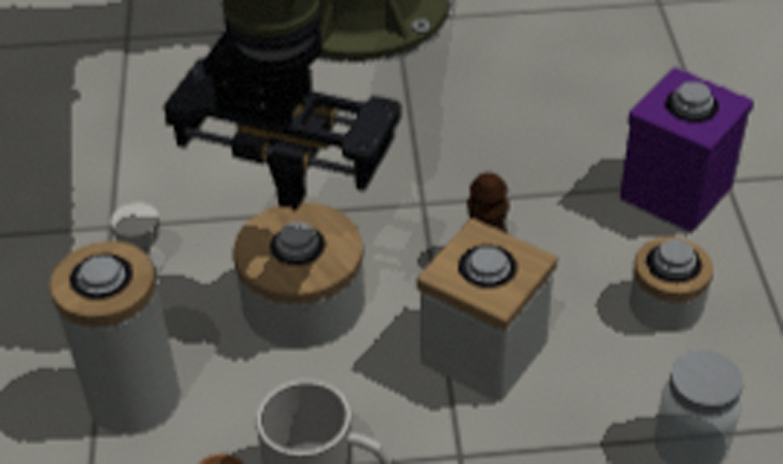

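The square button is now down (cap ~128 mm) and the canister is in place. The tip at (290,200) stands over the low button at (298,242), about 38 mm above it.

Call:
{"method": "drive_tool", "body": {
  "moves": [
    {"translation": [0,0,12],"rot": [0,0,0],"hand": 0},
    {"translation": [0,0,24],"rot": [0,0,0],"hand": 0},
    {"translation": [0,0,32],"rot": [0,0,0],"hand": 0},
    {"translation": [0,0,36],"rot": [0,0,0],"hand": 0},
    {"translation": [0,0,38],"rot": [0,0,0],"hand": 0},
    {"translation": [0,0,40],"rot": [0,0,0],"hand": 0},
    {"translation": [0,0,42],"rot": [0,0,0],"hand": 0},
    {"translation": [0,0,44],"rot": [0,0,0],"hand": 0},
    {"translation": [0,0,46],"rot": [0,0,0],"hand": 0},
    {"translation": [0,0,48],"rot": [0,0,0],"hand": 0},
    {"translation": [0,0,49],"rot": [0,0,0],"hand": 0},
    {"translation": [0,0,49],"rot": [0,0,0],"hand": 0}
  ]
}}

```text
clock: 11.05
tcp_pos: [487.3, -87.7, 96.7]
ee_rot: [0.218, 0.976, 0.0, 0.0]
wrist_force: [-1.5, -0.3, 3.4]
grip_width: 0.005
grasp_force: 1.6
```

Call:
{"method": "drive_tool", "body": {
  "moves": [
    {"translation": [0,0,1],"rot": [0,0,0],"hand": 0},
    {"translation": [0,0,1.5],"rot": [0,0,0],"hand": 0},
    {"translation": [0,0,1.5],"rot": [0,0,0],"hand": 0},
    {"translation": [0,0,1.5],"rot": [0,0,0],"hand": 0}
  ]
}}

```text
clock: 11.45
tcp_pos: [487.3, -87.7, 95.4]
ee_rot: [0.218, 0.976, 0.0, 0.0]
wrist_force: [-1.1, 0.5, 6.1]
grip_width: 0.004
grasp_force: 2.8
```

Call:
{"method": "drive_tool", "body": {
  "moves": [
    {"translation": [0,0,0.7],"rot": [0,0,0],"hand": 0},
    {"translation": [0,0,0.7],"rot": [0,0,0],"hand": 0},
    {"translation": [0,0,0.7],"rot": [0,0,0],"hand": 0}
  ]
}}

```text
clock: 11.75
tcp_pos: [487.3, -87.7, 94.9]
ee_rot: [0.218, 0.976, 0.0, 0.0]
wrist_force: [-1.4, -0.0, 6.7]
grip_width: 0.005
grasp_force: 3.4
```

Call:
{"method": "drive_tool", "body": {
  "moves": [
    {"translation": [0,0,-4],"rot": [0,0,0],"hand": 0},
    {"translation": [0,0,-12],"rot": [0,0,0],"hand": 0},
    {"translation": [0,0,-30],"rot": [0,0,0],"hand": 0},
    {"translation": [0,0,-60],"rot": [0,0,0],"hand": 0},
    {"translation": [0,0,-90],"rot": [0,0,0],"hand": 0},
    {"translation": [0,0,-120],"rot": [0,0,0],"hand": 0},
    {"translation": [0,0,-130],"rot": [0,0,0],"hand": 0},
    {"translation": [0,0,-130],"rot": [0,0,0],"hand": 0}
  ]
}}

```text
clock: 12.55
tcp_pos: [487.9, -87.7, 225.6]
ee_rot: [0.218, 0.976, 0.001, 0.001]
wrist_force: [-0.2, -0.3, -0.2]
grip_width: 0.003
grasp_force: 0.0
```

```bash
python3 - <<'E'
from h import *
d=cam('scene')
cv2.imwrite('pics/end.png',d['image'][...,::-1])
rr,cc=np.mgrid[0:400,0:640]
u=cv2.undistortPoints(np.c_[cc.ravel(),rr.ravel()].astype(float)[:,None],d['K'],d['D'])[:,0]
z=d['z_map'].ravel();p=(np.c_[u,np.ones(len(u))]*z[:,None]-d['t'])@d['R']
np.set_printoptions(precision=1,suppress=True)
for c,h in(((593,-246),173),((574,80),128),((492,-86),88),((531,262),78)):
    q=p[(np.hypot(p[:,0]-c[0],p[:,1]-c[1])<25)&(abs(p[:,2]-h)<5)&(z>0)]
    print(c,h,len(q),np.median(q[:,2]),q[:,2].max(),(q.min(0)+q.max(0))/2)
E
```

```text
(593, -246) 173 128 173.66681322249096 177.63369679599438 [ 593.4 -246.2  172.8]
(574, 80) 128 117 128.4325660279364 132.92989908897647 [574.3  79.4 128. ]
(492, -86) 88 98 88.57292900079452 92.71661708357135 [495.3 -86.2  88. ]
(531, 262) 78 83 76.44266067886778 81.35169807671714 [532.9 263.6  77.3]
```

View pics/end.png

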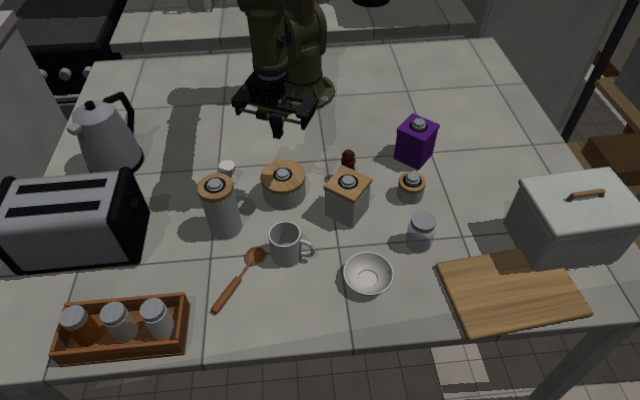

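The three target buttons, at (214,184), (348,181) and (283,174), are down. The small one at (412,180) is still up, nothing has shifted, and the arm is clear.

```bash
python3 -c "from cell import sign_off; print(sign_off())"
```

```text
the job is handed in; nothing more can be done
None
```

I pressed the coffee, sugar and tea buttons fully down in that order with under 10 N each; the small canister's button is still up, nothing else shows as moved in the final picture, and the job is handed in.

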